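# Hang the long gauge on its hook and shut the keeper

### The job

Two necked plug gauges stand on the granite plate beside a small hook stand. Hang the longer one: bring its neck sideways into the open mouth of the forked hook, lower it until its head sits down on the prongs behind the upturned lips, and let go; then swing the keeper bar fully shut across the mouth. Leave the shorter gauge standing where it is.

Things in the scene. Friction and masses are not known exactly. Their poses are not given: they have to be found in the camera images.
- long_gauge: The longer plug gauge: plain turned metal, 136 mm tall, upright, about 0.3 kg, round (yaw does not matter). Origin: centre of its underside, z up its axis. From the bottom: plug 34 mm diameter, 78 mm high; thin neck 12 mm diameter, 28 mm high (78 to 106 mm); knurled head 32 mm diameter, 30 mm high (106 to 136 mm), to be gripped from above.
- long_gauge_shoulder (a point): The centre of the flat underside of the long gauge's head, 106 mm above its foot, 30 mm below its top: this face rests on the hook's prongs.
- short_gauge: The shorter plug gauge, 106 mm tall: same head, neck and diameters, but its plug is only 48 mm high. Origin: centre of its underside. To be left alone.
- hook_stand: Fixed metal stand: base plate, post, and at the top a level two-pronged fork, its top 160 mm above the granite. Origin: on the granite straight below the seat; x points from the mouth inwards to the post (the mouth opens to -x), z up. Base (14 mm high) and post begin 20 and 54 mm behind the seat (+x); nothing stands under the seat. Above the prongs rise only lips, keeper and two 4 mm screw heads.
- hook_seat (a point): Centre of the place where the head rests, level with the prongs' top; axes as the stand. Slot 18 mm wide (y -9 to 9), open to -x, ending at x +9 mm. Prongs 8 mm thick, y 9 to 22 mm each side; at their tips (x -20 to -27 mm) lips 6 mm high. On the way in the gauge's shoulder must be 6 to 20 mm above the prongs' top (over the lips, the plug still below the prongs); then it drops behind the lips.
- keeper (a joint): Angle of the keeper bar about an upright pin at the left prong's tip (seat frame x -30, y +34 mm). 0 = shut, at a stop, straight across the mouth towards -y; grows as it swings out clockwise seen from above; 1.57 points along -x; at most 2.6. Stays where left (under 1 N at the knob moves it). Bar 9 mm wide, 7 to 13 mm above the prongs' top: it passes over the lips and shuts in front of the seated head.
- keeper_knob (a point): Centre of the top of the keeper's upright round knob, 12 mm diameter, 30 mm high (13 to 43 mm above the prongs' top), 60 mm from the pin: push the knob, or pinch it, to swing the keeper. Shut, it stands at x -30, y -26 mm of the seat frame.

How it is judged (in metres and radians):
On the way:
1. the long gauge hangs in the hook, its head down on the prongs, with the keeper still open (over 1 rad) (horizontal distance between long_gauge_shoulder and hook_seat below 0.008 m and z of long_gauge_shoulder in the frame of hook_seat between -0.004 and 0.003 m and angle between long_gauge's own z axis and vertical below 0.1 rad and value of joint keeper above 1 rad), for 0.2 s.
At the end, for the whole second after the job is handed in: The long gauge hangs in the hook: its shoulder within 8 mm of the seat sideways, down on the prongs (3 mm above to 4 mm below their top), upright within 0.1 rad and at rest; the keeper is shut (under 0.15 rad); the short gauge stands upright within 30 mm of where it stood (horizontal distance between long_gauge_shoulder and hook_seat below 0.008 m and z of long_gauge_shoulder in the frame of hook_seat between -0.004 and 0.003 m and angle between each of long_gauge, short_gauge's own z axis and vertical below 0.1 rad and value of joint keeper below 0.15 rad and linear speed of long_gauge below 0.02 m/s and distance of short_gauge from where it was at the start of the episode below 0.03 m); the robot touches nothing.
It fails at once if the short gauge is moved more than 30 mm from where it stood, or tipped over (distance of short_gauge from where it was at the start of the episode above 0.03 m or angle between short_gauge's own z axis and vertical above 0.4 rad).
It also fails if it takes over 59 s, if anything falls off the work surface, if the arm or the gripper's body presses on something with over 40 N, if the wrist force passes 120 N, or if a joint passes its speed limit or range.

### The arm

A 6-joint arm with a two-finger parallel gripper is mounted at the origin on a cart in front of the work surface, level with it; the furniture and walls round the work are solid. World frame = base frame: x ahead of the robot, y to its left, z up, the work surface at z = 0. Lengths are in mm, angles in rad, forces in N, time in s.
With the tool pointing down it reaches from about 225 to 725 mm from the base axis. Payload 3.1 kg.
Tool frame: the origin (TCP) lies on the centre line of the jaws, within the pads' length; the fingertips stand finger_overhang ahead of it and the grasp point (between the pads) lies 3 mm ahead of it (finger_overhang is the distance from the TCP to the fingertips, in mm); z points along the fingers, y is the line along which they close (so a half turn about z gives the same grasp; the last joint's range is limited). The gripper opens to 85 mm and grips with 20 to 120 N. Pads are 22 mm wide; open, the fingers measure 114 mm over their backs; the gripper's body (76 mm by 85 mm) begins 54 mm behind the grasp point. The pads swing forward as they close: fully open they stand 13 mm farther back than shut.
Start: joints at [-1.324, 0.048, 0.099, 1.622, 0, 1.443], TCP at [192.18, -488.553, 253.312] pointing down, gripper open.
Joint ranges: [-2.91, 2.91], [-0.99, 1.94], [-1.21, 1.42], [-2.12, 2.29], [-1.49, 1.47], [-3.14, 3.14]. Speed limits (rad/s): [2.79, 2.79, 3.14, 3.14, 3.14, 3.14].

### API

Orientations are given as [roll, pitch, yaw] about the fixed x, y, z axes, in that order (R = Rz(yaw) Ry(pitch) Rx(roll)).
In Python, from workcell import * gives the robot as it stands. The module is installed in compiled form; this text tells all that it offers.
- The arm moves only by the tool drive_tool, never from a script. Its argument "commands" is a list that holds one entry, the list of rows, each a list of 5 numbers: the closure, from 0 (fully open) to 1 (shut), then the shift along the tool's x, y, z in units of 30 mm (1.0 is 30 mm), then the turn about the tool's z in units of 6 degrees (1.0 is 6 degrees). A call has exactly 8 rows; each row shifts and turns the commanded pose from where the row before left it, along the tool's axes as they then stand; what a row does not reach is not made up. A row lasts 1/12 s, in which the tool goes at most 41.7 mm and 7.16 degrees, less where a joint would pass 70% of its speed; a pose out of reach is approached as far as the arm can. A call is refused whole if a number of a shift passes 1 or a number of a turn 1, either way. A call with a gripper value outside its range is refused whole. The fingers move at their own pace and stop on an object; "squeeze" is the grip in N (left out, the last holds). Time passes only in rows, so rows that do not move let the fingers close, or fill a call up. It gives the time, the measured TCP pose, the force, the opening and the grip force at its end, in the units of the state.
- get_state(): the state, without advancing time (a new reading comes with each control period).
- read_camera(name): name is "side" or "top"; returns the picture (384x512x3 uint8, red, green, blue); there is no depth.
- get_calibration(name): a dict with "camera_matrix" (3x3 intrinsics, pixels), "xyz" and "attitude" of the camera in the world. Camera axes: x right, y down, z forward; pixel columns grow to the right and rows downward; lengths in mm; the calibration is good to about 2 mm. A picture is of the moment at which its call begins. get_calibration takes no time and is no camera call.
- close_job(): hands the job in; it is judged then, once.
The state is a dict: "t": time; "joint_pos": joint angles; "qvel": joint speeds; "joint_efforts": joint torques, N m; "tool_pos": TCP position; "tcp_rot": TCP orientation; "contact_force": force on the tool from outside, world axes, zero at the start; "wrist_torque": the same for the moment, N m; "finger_gap": opening from 0.0 (shut) to 1.0 (fully open); "gripper_force": force on a finger pad.
Only numpy, scipy, OpenCV 4.12 (cv2) and the standard library are available. Lean on these libraries where they do the work, as an engineer would, in place of code of your own. Each camera call takes 0.05 s, during which the arm holds its last target. There are 200 camera calls.

## Working session

There is one attempt and no reset: what is moved stays moved. The work goes in short steps, Python scripts to look and compute and a tool call to move; the robot and the scene stay as the last step left them, time stands still between calls to the robot, and variables do not carry over. Pictures are saved under pics/ and viewed, at most 10 in all, crops included, and the job is handed in when it is done.

Besides the shell and the picture viewer there is one more tool, called after "Request:" in YAML: its name, and indented under it one key for each argument. drive_tool: Moves the arm, as the interface text tells. Its arguments: {"type":"object","properties":{"commands":{"type":"array","items":{"type":"array","items":{"type":"array","items":{"type":"number"}}}},"squeeze":{"type":"number"}},"required":["commands"]}

```bash
mkdir -p pics; python3 - <<'E'
from workcell import *
import cv2
s=get_state();print(s)
for n in("side","top"):
    im=read_camera(n);cv2.imwrite(f"pics/{n}0.png",im[:,:,::-1]);print(n,get_calibration(n))
E
```

```text
{'t': 0.0, 'joint_pos': array([-1.32376950e+00,  4.87343933e-02,  9.75511596e-02,  1.62196283e+00,
       -2.37208726e-05,  1.44300695e+00]), 'qvel': array([0.00076034, 0.00043621, 0.00077362, 0.00049942, 0.00165685,
       0.00103948]), 'joint_efforts': array([-6.70505488e-04, -3.38781345e+01,  3.20014787e+01,  2.01300520e-02,
       -2.84409489e-04, -3.02747907e-06]), 'tool_pos': array([ 192.05187622, -488.00839544,  252.10217849]), 'tcp_rot': array([-3.13925905e+00, -2.75927111e-04,  3.74815912e-01]), 'contact_force': array([-0.09098744, -0.86215276, -0.1240106 ]), 'wrist_torque': array([-0.03438534, -0.00225242, -0.03713915]), 'gripper_force': 0.0, 'finger_gap': 0.9977536770099993}
side {'camera_matrix': array([[481.85811268,   0.        , 258.27039282],
       [  0.        , 481.85811268, 196.57525304],
       [  0.        ,   0.        ,   1.        ]]), 'xyz': array([ 319.00240147, -554.93156765,  704.34789866]), 'attitude': array([-2.28525145,  0.00719035, -0.27725661])}
top {'camera_matrix': array([[411.6225309 ,   0.        , 262.51094403],
       [  0.        , 411.6225309 , 196.25037815],
       [  0.        ,   0.        ,   1.        ]]), 'xyz': array([359.86893317,  87.144217  , 962.02868704]), 'attitude': array([-3.01710198, -0.01207935, -1.5478469 ])}
```

View pics/side0.png

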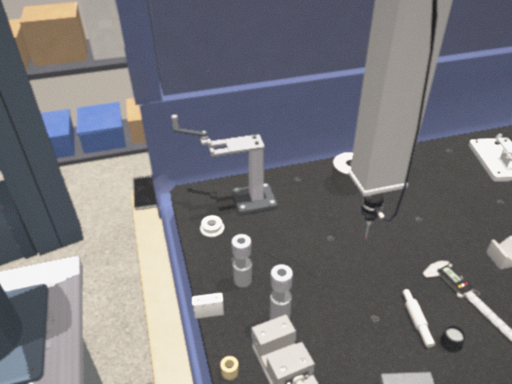

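View pics/top0.png

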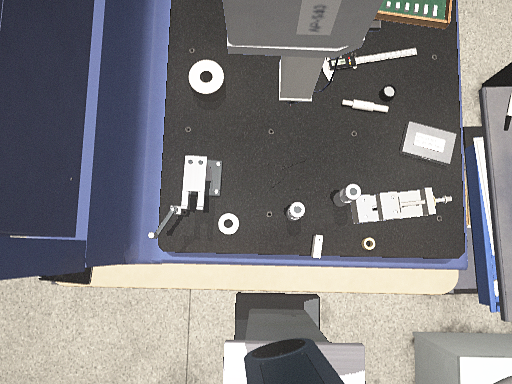

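The side view shows gauge heads at about (242,243) and (281,275), and the hook fork at (235,145) with the keeper knob at (175,122). In the top view the heads are at (296,208) and (352,190), the fork at (195,185), and the knob near (152,235). I'll zoom in on both for pixel positions.

```bash
cat > h.py <<'E'
from workcell import *
import numpy as np, cv2
from scipy.spatial.transform import Rotation as R
def cam(n):
    c=get_calibration(n); return c["camera_matrix"],c["xyz"],R.from_euler("xyz",c["attitude"]).as_matrix()
def ray(n,px):
    K,o,A=cam(n); d=A@np.linalg.solve(K,[px[0],px[1],1.]); return o,d/np.linalg.norm(d)
def plane(n,px,z):
    o,d=ray(n,px); return o+d*(z-o[2])/d[2]
def proj(n,p):
    K,o,A=cam(n); q=K@(A.T@(np.array(p,float)-o)); return q[:2]/q[2]
def tri(ps,pt):
    o1,d1=ray("side",ps);o2,d2=ray("top",pt)
    s=np.linalg.lstsq(np.c_[d1,-d2],o2-o1,rcond=None)[0]
    a,b=o1+s[0]*d1,o2+s[1]*d2; return (a+b)/2,np.linalg.norm(a-b)
def crop(src,dst,x,y,w,h,k): 
    cv2.imwrite(dst,cv2.resize(cv2.imread(src)[y:y+h,x:x+w],None,fx=k,fy=k,interpolation=cv2.INTER_CUBIC))
E
python3 - <<'E'
from h import *
print("heads",tri((242,243),(296,208)),tri((281,272),(352,190)))
print("knob",tri((175,117),(152,235)))
print("col", tri((382,188),(296,95)))
for z in(106,136): print(z,plane("top",(296,208),z),plane("side",(242,243),z),plane("top",(352,190),z),plane("side",(281,272),z))
crop("pics/side0.png","pics/s1.png",160,100,160,220,2.7)if 0 else crop("pics/side0.png","pics/s1.png",160,100,150,120,5)
crop("pics/top0.png","pics/t1.png",140,140,240,120,3.3)
crop("pics/side0.png","pics/s2.png",190,210,120,110,5)
E
```

```text
heads (array([445.17073536,   8.00829904,  98.83451853]), np.float64(0.5890103391865588)) (array([ 480.21895845, -101.90606941,  135.81955999]), np.float64(0.9898691635554058))
knob (array([380.46405939, 281.18295473, 201.04858532]), np.float64(3.617072221119082))
col (array([686.14695082,  11.95198563, 156.91247399]), np.float64(30.771938930357404))
106 [444.1708547    8.69928386 106.        ] [443.97187536   1.34451824 106.        ] [ 485.0762748  -108.81611703  106.        ] [488.14082759 -78.14866163 106.        ]
136 [441.21644711  11.44843004 136.        ] [437.70614897 -26.54608289 136.        ] [ 480.68831408 -101.94857846  136.        ] [ 479.66055584 -102.05362931  136.        ]
```

View pics/s1.png

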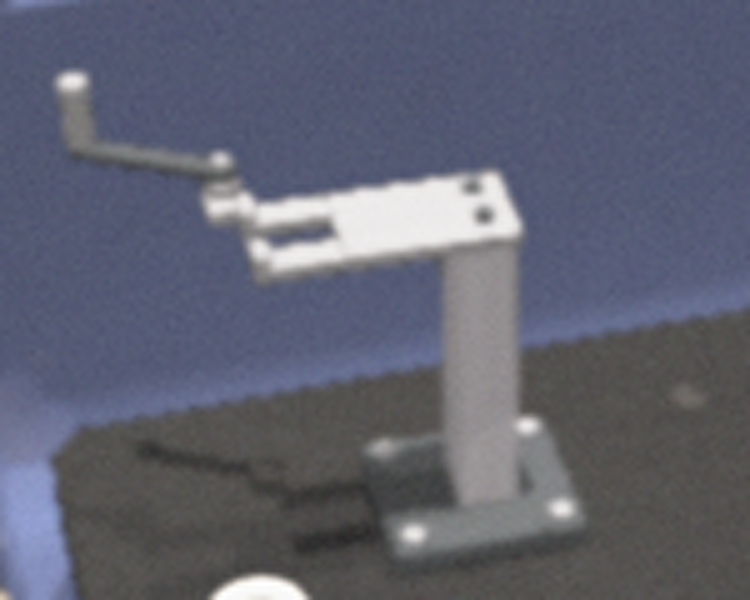

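View pics/t1.png

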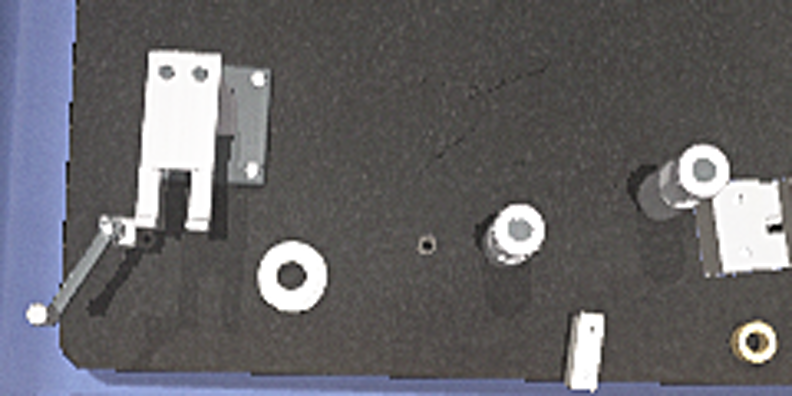

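View pics/s2.png

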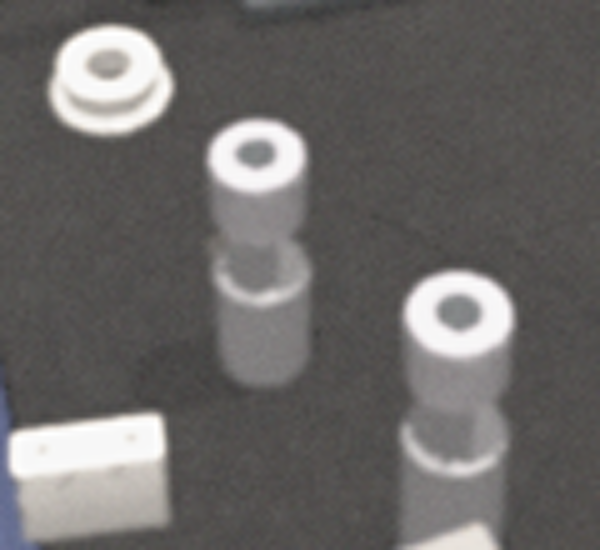

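The long gauge is the one at side (281,272) / top (353,192): it triangulates to z = 136, while the other gives about 100. The keeper stands wide open and the fork mouth faces the robot. Next I'll compute the stand axes, the knob and the vise height.

```bash
python3 - <<'E'
from h import *
import workcell
print([n for n in dir(workcell) if not n.startswith('_')], getattr(workcell,'finger_overhang',None))
T=lambda x,y:(140+(x-1.15)/3.3,140+(y-1.15)/3.3)
S=lambda x,y:(160+(x-2)/5,100+(y-2)/5)
S2=lambda x,y:(190+(x-2)/5,210+(y-2)/5)
f=np.round
r=lambda a:(f(a[0],1),f(a[1],1))
print("long",r(tri(S2(459,312),T(703,171))),f(plane("top",T(703,171),136),1),f(plane("side",S2(459,312),136),1))
print("short",r(tri(S2(257,154),T(519,230))))
print("vise",r(tri((252,330),(357,222))),r(tri((286,317),(357,196))))
print("knob",r(tri(S(72,82),T(37,314))),"pin",r(tri(S(221,157),T(110,226))))
for n,c,L in(("top",T,dict(bl=(149,52),br=(221,55),tipR_o=(209,230),tipR_i=(186,230),slotL=(163,168),slotR=(189,169),s1=(166,72),s2=(200,74))),
 ("side",S,dict(bl=(499,172),br=(521,238),slotL=(332,217),slotR=(341,246),s1=(471,187),s2=(484,215)))):
  for k,p in L.items(): print(n,k,f(plane(n,c(*p),164 if k[1:] in"12" else 160),1))
E
```

```text
['Unreachable', 'close_job', 'finger_overhang', 'get_calibration', 'get_state', 'read_camera'] 22.0
long (array([ 478.7, -103.2,  137.3]), np.float64(2.3)) [ 477.7 -103.3  136. ] [ 480.2 -102.2  136. ]
short (array([442.4,   6.7, 107.1]), np.float64(2.3))
vise (array([ 422.9, -132.7,   49.7]), np.float64(2.3)) (array([ 479.7, -130.8,   59.1]), np.float64(1.8))
knob (array([379.8, 283. , 202.5]), np.float64(1.8)) pin (array([431.6, 250. , 178.5]), np.float64(1.0))
top bl [538.3 235.8 160. ]
top br [537.6 192.5 160. ]
top tipR_o [431.8 195.4 160. ]
top tipR_i [431.5 209.  160. ]
top slotL [468.2 224.2 160. ]
top slotR [467.9 208.7 160. ]
top s1 [525.5 224.3 164. ]
top s2 [524.8 204.  164. ]
side bl [542.2 235.4 160. ]
side br [537.7 188.5 160. ]
side slotL [470.  223.5 160. ]
side slotR [469.  203.2 160. ]
side s1 [526.9 222.5 164. ]
side s2 [526.6 202.1 164. ]
```

Request:
drive_tool:
  commands:
    - [[0,0,0,0,0.9],[0,0,0,0,0.9],[0,0,0,0,0.9],[0,0,0,0,0.88],[0,0.7,-0.9,0,0],[0,0.7,-0.9,0,0],[0,0.7,-0.9,0,0],[0,0.7,-0.9,0,0]]
  squeeze: 40

```text
t: 0.77
tool_pos: [276.5, -379.2, 252.6]
tcp_rot: [-3.14, 0.0, -0.001]
contact_force: [0.4, 0.0, 0.7]
finger_gap: 0.999
gripper_force: 0.0
```

Request:
drive_tool:
  commands:
    - [[0,0.7,-0.95,0,0],[0,0.7,-0.95,0,0],[0,0.7,-0.95,0,0],[0,0.7,-0.95,0,0],[0,0.7,-0.95,0,0],[0,0.7,-0.95,0,0],[0,0.7,-0.95,0,0],[0,0.7,-0.95,0,0]]

```text
t: 1.43
tool_pos: [444.7, -150.8, 252.9]
tcp_rot: [-3.141, 0.001, -0.0]
contact_force: [0.3, -0.3, -0.6]
finger_gap: 0.997
gripper_force: 0.0
```

Request:
drive_tool:
  commands:
    - [[0,0.38,-0.54,0,0],[0,0.38,-0.54,0,0],[0,0.38,-0.53,0,0],[0,0,0,0.5,0],[0,0,0,0.5,0],[0,0,0,0.5,0],[0,0,0,0.3,0],[0,0,0,0,0]]

```text
t: 2.1
tool_pos: [476.8, -103.6, 196.3]
tcp_rot: [-3.14, 0.005, 0.0]
contact_force: [0.2, -0.3, 0.1]
finger_gap: 0.999
gripper_force: 0.0
```

Request:
drive_tool:
  commands:
    - [[0,0.05,0,0.4,0],[0,0,0,0.4,0],[0,0,0,0.4,0],[0,0,0,0.4,0],[0,0,0,0.3,0],[0,0,0,0.15,0],[0,0,0,0,0],[0,0,0,0,0]]

```text
t: 2.77
tool_pos: [479.8, -104.3, 137.6]
tcp_rot: [-3.141, 0.0, -0.0]
contact_force: [-0.8, -0.0, 0.3]
finger_gap: 1.002
gripper_force: 0.0
```

```bash
python3 - <<'E'
from h import *
s=get_state();print(s["tool_pos"])
a=cv2.resize(read_camera("side")[200:340,210:350],(560,560),interpolation=2)
cv2.imwrite("pics/g1.png",a[:,:,::-1])
E
```

```text
[ 479.75417048 -104.25992882  137.5750243 ]
```

View pics/g1.png

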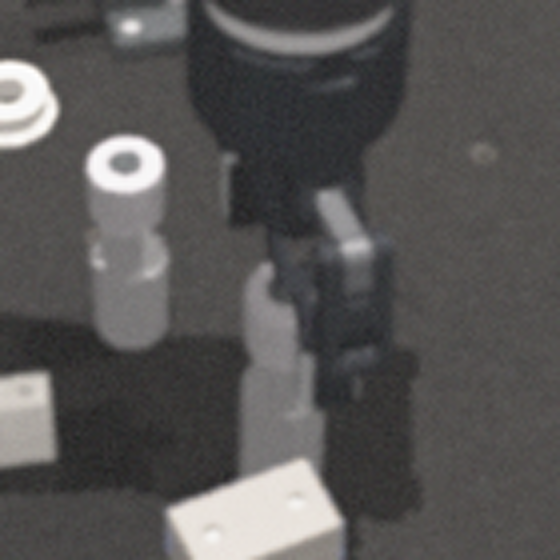

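The head is visible at crop (270,310), behind and left of the near finger at (350,300). I'll check whether that offset is only perspective.

```bash
python3 - <<'E'
from h import *
c=lambda p:np.round((proj("side",p)-[210,200])*4)
for p in((480,-104,136),(480,-104,106),(480,-104,78),(480,-146.5,120),(480,-161,120),(480,-161,145)): print(p,c(p))
E
```

```text
(480, -104, 136) [286. 292.]
(480, -104, 106) [285. 342.]
(480, -104, 78) [283. 386.]
(480, -146.5, 120) [321. 405.]
(480, -161, 120) [334. 437.]
(480, -161, 145) [337. 394.]
```

Perspective accounts for the offset (head predicted at (286,292), finger at about (335,400)), so the gauge is centred in the jaws. Closing.

Request:
drive_tool:
  commands:
    - [[0,0,0,0.1,0],[0.3,0,0,0,0],[0.5,0,0,0,0],[0.7,0,0,0,0],[1,0,0,0,0],[1,0,0,0,0],[1,0,0,0,0],[1,0,0,0,0]]
  squeeze: 50

```text
t: 3.48
tool_pos: [480.2, -104.1, 135.3]
tcp_rot: [-3.141, -0.001, 0.0]
contact_force: [-0.5, 1.1, 2.1]
finger_gap: 0.358
gripper_force: 49.6
```

Request:
drive_tool:
  commands:
    - [[1,0,0,0,0],[1,0,0,0,0],[1,0,0,0,0],[1,0,0,0,0],[1,0,0,-0.1,0],[1,0,0,-0.3,0],[1,0,0,-0.5,0],[1,0,0,-0.6,0]]

```text
t: 4.15
tool_pos: [478.1, -104.0, 178.0]
tcp_rot: [-3.14, 0.006, -0.0]
contact_force: [-0.5, 0.5, -3.5]
finger_gap: 0.353
gripper_force: 49.8
```

Request:
drive_tool:
  commands:
    - [[1,0,0,-0.95,0],[1,0,0,-0.95,0],[1,0,0,-0.95,0],[1,-0.27,-0.9,0,0],[1,-0.27,-0.9,0,0],[1,-0.27,-0.9,0,0],[1,-0.27,-0.9,0,0],[1,-0.27,-0.9,0,0]]

```text
t: 4.82
tool_pos: [438.5, 31.4, 264.8]
tcp_rot: [3.141, 0.002, -0.001]
contact_force: [1.2, 0.1, -3.9]
finger_gap: 0.356
gripper_force: 50.3
```

Request:
drive_tool:
  commands:
    - [[1,-0.27,-0.9,0,0],[1,-0.27,-0.9,0,0],[1,-0.27,-0.9,0,0],[1,-0.27,-0.9,0,0],[1,-0.27,-0.9,0,0],[1,-0.27,-0.8,0,0],[1,-0.1,-0.7,0,0],[1,0,-0.3,0,0]]

```text
t: 5.48
tool_pos: [386.0, 128.6, 270.5]
tcp_rot: [-3.067, -0.0, 0.102]
contact_force: [-1.4, -1.3, -3.0]
finger_gap: 0.352
gripper_force: 50.4
```

The arm fell short and tilted, so I'll check the joints.

```bash
python3 - <<'E'
from h import *
s=get_state()
for k in("tool_pos","tcp_rot","joint_pos","qvel","contact_force","joint_efforts"):print(k,np.round(s[k],3))
im=read_camera("top");cv2.imwrite("pics/st.png",im[:,:,::-1])
E
```

```text
tool_pos [385.96  128.576 270.525]
tcp_rot [-3.067 -0.     0.102]
joint_pos [ 0.101 -0.264 -0.154  1.681  0.075  3.141]
qvel [ 0.06   0.037  0.039 -0.014  0.027 -0.002]
contact_force [-1.387 -1.314 -2.99 ]
joint_efforts [ -0.07  -23.212  33.111   0.139   0.398  -0.   ]
```

View pics/st.png

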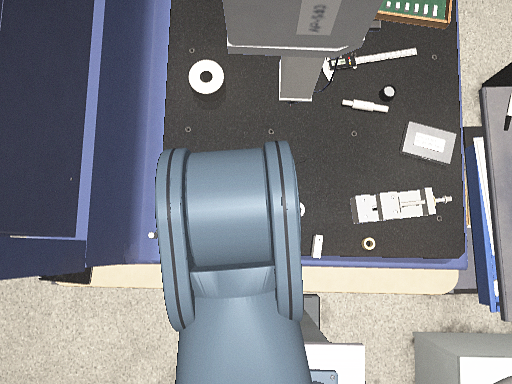

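Joint 6 is at its limit (yaw = j1 − j6 + π). A half turn back gives the same grasp with joint 6 near 0.5, and I'll see whether the tilt recovers.

Request:
drive_tool:
  commands:
    - [[1,0,0,0,-1],[1,0,0,0,-1],[1,0,0,0,-1],[1,0,0,0,-1],[1,0,0,0,-1],[1,0,0,0,-1],[1,0,0,0,-1],[1,0,0,0,-1]]

```text
t: 6.2
tool_pos: [387.1, 127.5, 270.0]
tcp_rot: [-3.093, -0.055, 0.942]
contact_force: [0.1, -0.3, -3.6]
finger_gap: 0.356
gripper_force: 50.5
```

The tool keeps a tilt of about 4° in world y. The clearances tolerate this, and the gauge will settle flat on release. I'll finish the half turn.

Request:
drive_tool:
  commands:
    - [[1,0,0,0,-1],[1,0,0,0,-1],[1,0,0,0,-1],[1,0,0,0,-1],[1,0,0,0,-1],[1,0,0,0,-1],[1,0,0,0,-1],[1,0,0,0,-1]]

```text
t: 6.87
tool_pos: [387.1, 127.5, 270.0]
tcp_rot: [3.134, -0.073, 1.782]
contact_force: [0.1, 0.2, -2.8]
finger_gap: 0.357
gripper_force: 50.5
```

Request:
drive_tool:
  commands:
    - [[1,0,0,0,-1],[1,0,0,0,-1],[1,0,0,0,-1],[1,0,0,0,-1],[1,0,0,0,-1],[1,0,0,0,-1],[1,0,0,0,-1],[1,0,0,0,-1]]

```text
t: 7.53
tool_pos: [387.1, 127.5, 270.0]
tcp_rot: [3.082, -0.043, 2.62]
contact_force: [0.7, -0.0, -3.7]
finger_gap: 0.353
gripper_force: 50.5
```

```bash
python3 - <<'E'
from h import *
s=get_state()
for k in("t","tool_pos","tcp_rot","joint_pos","contact_force"):print(k,np.round(s[k],3))
print(np.round(R.from_euler("xyz",s["tcp_rot"]).as_matrix(),3))
E
```

```text
t 7.533
tool_pos [387.121 127.529 270.   ]
tcp_rot [ 3.082 -0.043  2.62 ]
joint_pos [ 0.1   -0.262 -0.153  1.68   0.073  0.622]
contact_force [ 0.678 -0.026 -3.697]
[[-0.866  0.499 -0.008]
 [ 0.497  0.864  0.073]
 [ 0.043  0.059 -0.997]]
```

Request:
drive_tool:
  commands:
    - [[1,0,0,0,-0.95],[1,0,0,0,-0.95],[1,0,0,0,-0.95],[1,0,0,0,-0.95],[1,0,0,0,-0.95],[1,0,0.9,0.05,0],[1,0,0.9,0.05,0],[1,0,0.9,0.05,0]]

```text
t: 8.2
tool_pos: [389.7, 209.4, 271.5]
tcp_rot: [3.069, -0.009, 3.11]
contact_force: [0.4, -0.5, -3.4]
finger_gap: 0.357
gripper_force: 50.7
```

Request:
drive_tool:
  commands:
    - [[1,0,0,0,0],[1,0,0,0.4,0],[1,0,0,0.5,0],[1,0,0,0.5,0],[1,0,0,0.5,0],[1,0,0,0.3,0],[1,0,0,0,0],[1,0,0,0,0]]

```text
t: 8.87
tool_pos: [388.3, 213.5, 205.3]
tcp_rot: [3.069, -0.011, 3.112]
contact_force: [-0.9, -0.7, -2.8]
finger_gap: 0.353
gripper_force: 51.1
```

```bash
python3 - <<'E'
from h import *
s=get_state()
for k in("t","tool_pos","tcp_rot","joint_pos","contact_force"):print(k,np.round(s[k],3))
M=R.from_euler("xyz",s["tcp_rot"]).as_matrix();print(np.round(M,3)); print("shoulder est",s["tool_pos"]+M[:,2]*29)
a=cv2.resize(read_camera("side")[100:240,150:310],(800,700),interpolation=2)[:600]
cv2.imwrite("pics/g2.png",a[:,:,::-1])
E
```

```text
t 8.867
tool_pos [388.265 213.542 205.32 ]
tcp_rot [ 3.069 -0.011  3.112]
joint_pos [ 0.303 -0.196 -0.227  1.526  0.072  0.333]
contact_force [-0.872 -0.677 -2.804]
[[-1.     0.03  -0.009]
 [ 0.029  0.997  0.073]
 [ 0.011  0.073 -0.997]]
shoulder est [388.0040147  215.65383267 176.3983315 ]
```

View pics/g2.png

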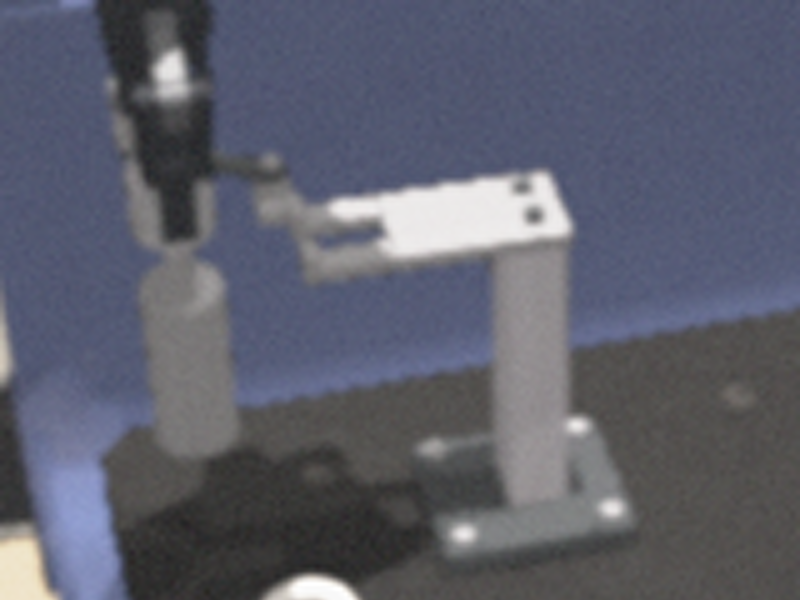

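The gauge hangs in the jaws in front of the fork, with its plug-top ellipse centred near crop (184,287). I'll compare it with the slot in the same camera, so the calibration bias cancels.

```bash
python3 - <<'E'
from h import *
C=lambda x,y:(150+(x-2)/5,100+(y-2)/5)
sh=np.array([388.,215.65,176.4]);tz=np.array([-.009,.073,-.997])
pt=sh+28*tz; pb=sh+106*tz
cc=lambda p:np.round((proj("side",p)-[150,100])*5+2,1)
print("plug top pred",cc(pt),pt,"seen->",plane("side",C(184,287),pt[2]))
print("plug bottom pred",cc(pb))
import itertools
# rims
a=np.linspace(0,6.28,90);u=np.array([1,0,0.]);v=np.cross(tz,u)
for n,c,r in(("plugtop",pt,17),("bottom",pb,17),("headbot",sh,16)):
  q=np.array([cc(c+r*(np.cos(t)*u+np.sin(t)*v)) for t in a]);print(n,q.min(0),q.max(0))
for n,p in dict(slotL=(468.5,224.3,160),slotR=(468.5,206.3,160),tipR=(432,195,160),seat=(459.5,215.3,160)).items():print(n,cc(p))
E
```

```text
plug top pred [181.2 283.7] [387.748 217.694 148.484] seen-> [388.43459269 215.24841946 148.484     ]
plug bottom pred [197.2 428.7]
plugtop [137.3 255.9] [225.  312.3]
bottom [155.7 400.6] [238.5 457.4]
headbot [132.8 201.4] [217.1 254.2]
slotL [377.7 216.5]
slotR [388.  241.7]
tipR [302.1 273.7]
seat [360.5 232.8]
```

Prediction and image agree: the gauge and the slot share the same bias to within about 1 px. I'll move in slowly.

Request:
drive_tool:
  commands:
    - [[1,0,0,0.08,0],[1,-0.25,0.01,0,0],[1,-0.25,0.01,0,0],[1,-0.25,0.01,0,0],[1,-0.25,0.01,0,0],[1,-0.25,0.01,0,0],[1,-0.25,0.01,0,0],[1,0,0,0,0]]

```text
t: 9.58
tool_pos: [435.2, 214.6, 202.8]
tcp_rot: [3.068, -0.009, 3.112]
contact_force: [-0.4, 0.3, -3.3]
finger_gap: 0.356
gripper_force: 51.1
```

Request:
drive_tool:
  commands:
    - [[1,-0.2,0,0,0],[1,-0.2,0,0,0],[1,-0.2,0,0,0],[1,-0.15,0,0,0],[1,-0.13,0,0,0],[1,0,0,0,0],[1,0,0,0,0],[1,0,0,0,0]]

```text
t: 10.25
tool_pos: [459.5, 213.9, 202.7]
tcp_rot: [3.068, -0.011, 3.113]
contact_force: [-0.6, -0.1, -3.9]
finger_gap: 0.355
gripper_force: 51.2
```

```bash
python3 - <<'E'
from h import *
s=get_state()
for k in("t","tool_pos","tcp_rot","contact_force"):print(k,np.round(s[k],3))
M=R.from_euler("xyz",s["tcp_rot"]).as_matrix();sh=s["tool_pos"]+M[:,2]*29; print("shoulder est",sh)
cc=lambda p:np.round((proj("side",p)-[170,100])*5+2,1)
print("pred neck/plugtop",cc(sh+28*M[:,2]),"headbot",cc(sh))
a=cv2.resize(read_camera("side")[100:220,170:330],(800,600),interpolation=2)
cv2.imwrite("pics/g3.png",a[:,:,::-1])
E
```

```text
t 10.25
tool_pos [459.522 213.893 202.677]
tcp_rot [ 3.068 -0.011  3.113]
contact_force [-0.565 -0.115 -3.903]
shoulder est [459.2771581  216.02155224 173.75642841]
pred neck/plugtop [259.9 258.5] headbot [257.5 202.7]
```

View pics/g3.png

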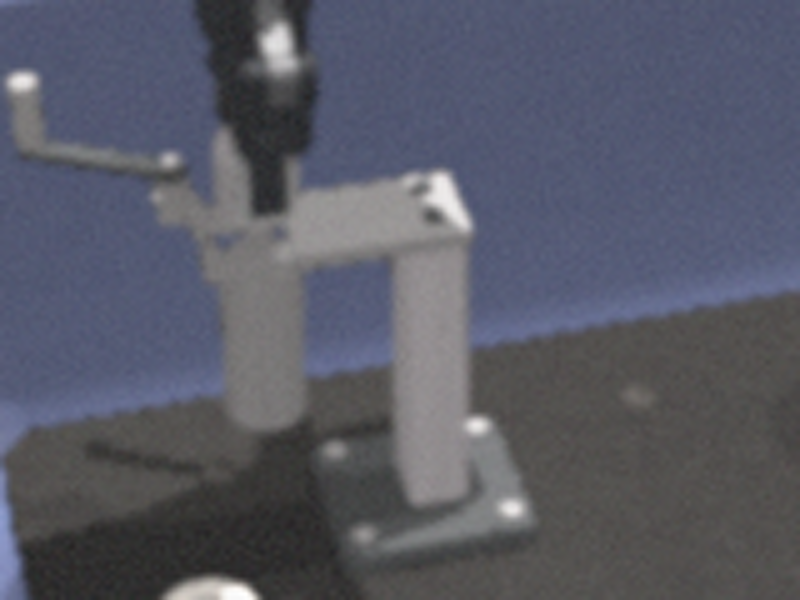

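The neck is in the slot and the plug is below the prongs. Lowering gently.

Request:
drive_tool:
  commands:
    - [[1,0,-0.02,0.1,0],[1,0,0,0.1,0],[1,0,0,0.08,0],[1,0,0,0.05,0],[1,0,0,0.03,0],[1,0,0,0,0],[1,0,0,0,0],[1,0,0,0,0]]

```text
t: 10.97
tool_pos: [459.7, 214.1, 192.0]
tcp_rot: [3.068, -0.01, 3.113]
contact_force: [-0.2, -0.5, -4.2]
finger_gap: 0.359
gripper_force: 51.2
```

Request:
drive_tool:
  commands:
    - [[1,0,0,0.03,0],[1,0,0,0,0],[1,0,0,0,0],[1,0,0,0,0],[1,0,0,0,0],[1,0,0,0,0],[1,0,0,0,0],[1,0,0,0,0]]

```text
t: 11.63
tool_pos: [459.6, 214.2, 191.0]
tcp_rot: [3.068, -0.01, 3.113]
contact_force: [-0.3, -0.2, -3.4]
finger_gap: 0.355
gripper_force: 51.2
```

Request:
drive_tool:
  commands:
    - [[1,0,0,0.03,0],[1,0,0,0,0],[1,0,0,0,0],[1,0,0,0.02,0],[1,0,0,0,0],[1,0,0,0,0],[1,0,0,0,0],[1,0,0,0,0]]

```text
t: 12.3
tool_pos: [459.7, 214.2, 189.9]
tcp_rot: [3.068, -0.01, 3.113]
contact_force: [-0.8, 0.1, -0.1]
finger_gap: 0.357
gripper_force: 51.5
```

Contact: the weight is off the wrist. I'll open partway.

Request:
drive_tool:
  commands:
    - [[0.6,0,0,0,0],[0.55,0,0,0,0],[0.5,0,0,0,0],[0.45,0,0,0,0],[0.45,0,0,0,0],[0.45,0,0,0,0],[0.45,0,0,0,0],[0.45,0,0,0,0]]

```text
t: 12.97
tool_pos: [459.6, 214.3, 189.5]
tcp_rot: [3.068, -0.01, 3.113]
contact_force: [0.1, -0.3, -0.2]
finger_gap: 0.55
gripper_force: 0.0
```

Request:
drive_tool:
  commands:
    - [[0.45,0,0,-0.1,0],[0.45,0,0,-0.2,0],[0.45,0,0,-0.4,0],[0.45,0,0,-0.6,0],[0.45,0,0,-0.8,0],[0.45,0,0,-0.8,0],[0.45,0,0,0,0],[0.45,0,0,0,0]]

```text
t: 13.63
tool_pos: [461.7, 208.1, 279.6]
tcp_rot: [3.067, -0.004, 3.112]
contact_force: [-0.3, -0.7, 0.3]
finger_gap: 0.546
gripper_force: 0.0
```

```bash
python3 - <<'E'
from h import *
s=get_state()
for k in("t","tool_pos","tcp_rot","joint_pos","contact_force"):print(k,np.round(s[k],3))
a=cv2.resize(read_camera("side")[100:220,170:330],(800,600),interpolation=2)
cv2.imwrite("pics/g4.png",a[:,:,::-1])
E
```

```text
t 13.633
tool_pos [461.68  208.091 279.599]
tcp_rot [ 3.067 -0.004  3.112]
joint_pos [ 0.248 -0.018  0.083  1.656  0.073  0.278]
contact_force [-0.313 -0.71   0.319]
```

View pics/g4.png

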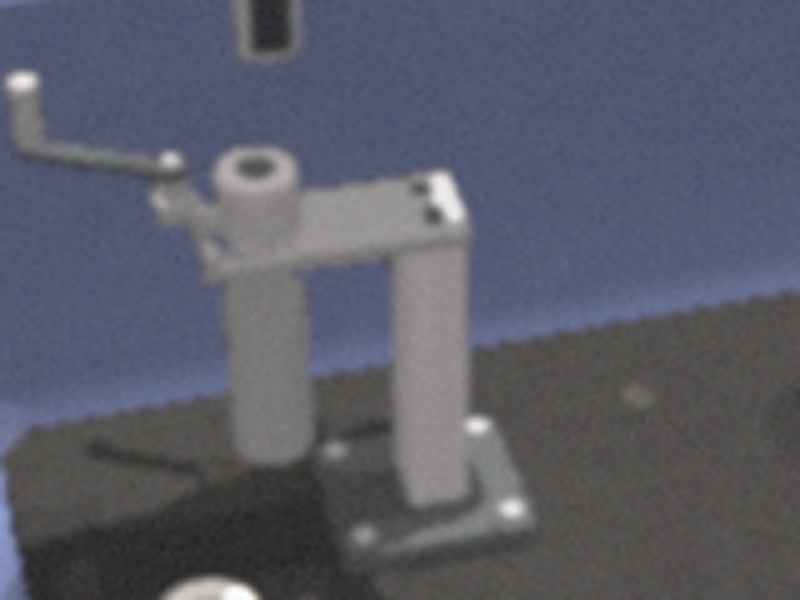

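The gauge hangs upright and the keeper is still open. The knob is near the left wall, so I'll work out the clearances numerically, along with a check on the hanging head.

```bash
python3 - <<'E'
from h import *
for p in((165,150),(162,200),(160,235)): print("granite edge",np.round(plane("top",p,0),1))
print("head top", plane("side",(170+(256-2)/5,100+(164-2)/5),190))
im=cv2.imread("pics/top0.png")
for r in(200,235): 
  print(r,[tuple(int(v) for v in im[r,c]) for c in range(90,172,6)])
for y in(290,300,310,320):
  for z in(0,100,200,300): print(y,z,np.round(proj("top",(380,y,z))),end=" ")
  print()
E
```

```text
granite edge [585.8 313.1   0. ]
granite edge [465.9 313.8   0. ]
granite edge [384.1 314.1   0. ]
head top [460.15499898 218.33214462 190.        ]
200 [(70, 45, 43), (91, 67, 63), (93, 66, 61), (90, 66, 60), (95, 67, 60), (92, 67, 62), (97, 70, 65), (111, 80, 73), (147, 107, 99), (178, 134, 130), (185, 141, 128), (192, 145, 133), (81, 78, 84), (77, 74, 77)]
235 [(89, 65, 60), (89, 64, 60), (90, 68, 61), (91, 67, 63), (91, 68, 63), (93, 71, 69), (95, 71, 68), (121, 87, 84), (152, 108, 102), (174, 132, 120), (248, 249, 251), (99, 101, 102), (82, 81, 85), (53, 56, 57)]
290 0 [170. 237.] 290 100 [160. 236.] 290 200 [147. 234.] 290 300 [131. 232.] 
300 0 [166. 237.] 300 100 [155. 236.] 300 200 [142. 234.] 300 300 [125. 232.] 
310 0 [162. 237.] 310 100 [151. 236.] 310 200 [137. 234.] 310 300 [118. 232.] 
320 0 [157. 237.] 320 100 [146. 235.] 320 200 [131. 234.] 320 300 [112. 232.]
```

The wall is at y ≥ 314 and the knob at y ≈ 283. I'll use the fully open gripper with its +y finger behind the knob, so the body stays well clear of the wall, and pull toward −y.

Request:
drive_tool:
  commands:
    - [[0,0.6,0,0,0],[0,0.8,0,0,0],[0,0.8,0.2,0,0],[0,0.67,0.4,0,0],[0,0,0.4,0,0],[0,0,0.13,0,0],[0,0,0,0,0],[0,0,0,0,0]]

```text
t: 14.35
tool_pos: [375.2, 243.9, 278.8]
tcp_rot: [3.069, -0.011, 3.113]
contact_force: [-0.1, -0.2, 0.9]
finger_gap: 0.997
gripper_force: 0.0
```

Request:
drive_tool:
  commands:
    - [[0,0,0,0.5,0],[0,0,0,0.5,0],[0,0,0,0.5,0],[0,0,0,0.3,0],[0,0,0,0.2,0],[0,0,0,0.1,0],[0,0,0,0.1,0],[0,0,0,0,0]]

```text
t: 15.02
tool_pos: [374.9, 248.9, 213.7]
tcp_rot: [3.068, -0.01, 3.113]
contact_force: [1.5, 0.5, -0.2]
finger_gap: 0.999
gripper_force: 0.0
```

```bash
python3 - <<'E'
from h import *
s=get_state();print(np.round(s["tool_pos"],1),np.round(s["contact_force"],1))
a=read_camera("side");cv2.imwrite("pics/k1.png",a[:,:,::-1])
g=cv2.cvtColor(a,cv2.COLOR_RGB2GRAY)
print("pred knob",proj("side",(379.8,283,203)),proj("side",(379.8,283,173)),"tips",proj("side",(375.5,291.5,s["tool_pos"][2]-9)),proj("side",(375.5,205,s["tool_pos"][2]-9)))
print(g[104:132:2,160:200:2])
E
```

```text
[374.9 248.9 213.7] [ 1.5  0.5 -0.2]
pred knob [173.48887999 115.83821222] [175.31335223 128.72762675] tips [170.59411122 113.24343209] [177.19572735 136.74059592]
[[ 87  64  51  53  54  72  86  80  55  50  59  84  89  84  87  88  92  85
   86  87]
 [ 88  75  57  49  49  62  73  71  57  49  56  79  86  88  89  85  88  88
   89  87]
 [ 85  76  53  47  50  52  57  54  57  45  57  85  90  88  89  89  92  88
   85  86]
 [ 88  84  61  52  48  52  54  50  54  47  65  87  88  91  89  89  87  86
   88  88]
 [ 88  83  81  60  51  50  48  47  49  46  54  83  86  87  88  86  95  88
   90  90]
 [ 86  91  86  77  51  48  73  79  76  54  53  82  89  88  88  89  88  84
   88  89]
 [ 85  87  87  77  49  69 117 128 117  61  52  85  87  86  89  90  91  86
   89  91]
 [ 83  85  90  75  52  56  69  73  60  55  57  86  90  84  87  88  88  87
   88  89]
 [ 86  88  84  80  48  49  45  47  49  48  47  74  89  88  91  87  86  88
   87  90]
 [ 86  83  90  78  53  59  61  58  64  65  49  57  82  90  88  91  88  87
   90  89]
 [ 87  87  87  90  67  53  60  59  58  55  46  64  81  89  87  87  88  91
   87  89]
 [ 87  88  86  89  73  63  52  54  44  60  86  83  88  90  88  88  89  88
   88  89]
 [ 88  88  86  87  85 102  64  49  49  62 115  97  86  81  86  87  86  87
   87  87]
 [ 86  87  87  86  94 120  76  47  47  56 113 100  83  80  77  82  86  83
   87  84]]
```

No contact so far. I'll lower the remaining 18 mm, then pull along the arc in small steps.

Request:
drive_tool:
  commands:
    - [[0,0,0,0.2,0],[0,0,0,0.2,0],[0,0,0,0.2,0],[0,0,0,0,0],[0,0,0,0,0],[0,0,-0.2,0,0],[0,0,-0.2,0,0],[0,0,0,0,0]]

```text
t: 15.73
tool_pos: [374.3, 237.4, 195.1]
tcp_rot: [3.069, -0.01, 3.112]
contact_force: [-0.3, -0.7, -0.6]
finger_gap: 1.002
gripper_force: 0.0
```

Request:
drive_tool:
  commands:
    - [[0,0,-0.25,-0.02,0],[0,0,-0.3,-0.02,0],[0,0,-0.3,-0.02,0],[0,0,-0.3,-0.02,0],[0,-0.12,-0.3,-0.02,0],[0,-0.12,-0.3,-0.02,0],[0,-0.15,-0.3,-0.02,0],[0,-0.15,-0.2,-0.02,0]]

```text
t: 16.4
tool_pos: [389.7, 169.5, 194.9]
tcp_rot: [3.067, -0.008, 3.112]
contact_force: [3.2, 4.4, -1.7]
finger_gap: 1.002
gripper_force: 1.9
```

Request:
drive_tool:
  commands:
    - [[0,0,0,0,0],[0,0,0,0,0],[0,0,0.2,0,0],[0,0,0.1,-0.2,0],[0,0,0,-0.6,0],[0,0,0,-0.8,0],[0.5,0,0,-0.8,0],[1,0,0,0,0]]

```text
t: 17.07
tool_pos: [391.0, 174.9, 272.6]
tcp_rot: [3.066, -0.002, 3.114]
contact_force: [-0.4, -0.6, 0.3]
finger_gap: 0.748
gripper_force: 0.0
```

```bash
python3 - <<'E'
from h import *
s=get_state();print(s["t"],np.round(s["tool_pos"],1),np.round(s["contact_force"],1))
a=read_camera("side");cv2.imwrite("pics/k2.png",a[:,:,::-1])
b=cv2.imread("pics/side0.png")[:,:,::-1]
pin=np.array([430.2,249.9])
for th in(2.14,1.2,1.0,.8,.7,.6,.4,0):
  k=[pin[0]-60*np.sin(th),pin[1]-60*np.cos(th),203]; print(th,np.round(k),np.round(proj("side",k)))
d=cv2.absdiff(a,b).max(2)
hsv=cv2.cvtColor(a,cv2.COLOR_RGB2HSV)
m=((hsv[...,1]<40)&(hsv[...,2]>170)).astype(np.uint8); m[:100]=0;m[200:]=0;m[:,:160]=0;m[:,290:]=0
n,_,st,c=cv2.connectedComponentsWithStats(m)
for i in range(1,n): 
  if st[i,4]>5: print(st[i],np.round(c[i],1))
E
```

```text
17.0667 [391.  174.9 272.6] [-0.4 -0.6  0.3]
2.14 [380. 282. 203.] [173. 116.]
1.2 [374. 228. 203.] [175. 131.]
1.0 [380. 217. 203.] [179. 134.]
0.8 [387. 208. 203.] [183. 136.]
0.7 [392. 204. 203.] [186. 136.]
0.6 [396. 200. 203.] [189. 137.]
0.4 [407. 195. 203.] [195. 138.]
0 [430. 190. 203.] [208. 137.]
[214 129  16  11 112] [221.7 133.6]
[222 135  42  18 439] [244.  143.2]
[204 139   6   4  14] [206.7 140.3]
[263 184   5   3  12] [264.8 184.9]
```

```bash
python3 - <<'E'
from h import *
a=cv2.imread("pics/k2.png"); g=cv2.cvtColor(a,cv2.COLOR_BGR2GRAY)
h=cv2.cvtColor(a,cv2.COLOR_BGR2HSV)
for s in(1,2):
  np.set_printoptions(linewidth=200);print(h[126:156:2,170:212:2,s])
E
```

```text
[[74 73 70 70 68 48  2  7 38  6 21  5 15 67 74 65 65 71 68 70 72]
 [75 67 70 64 71 56  6  9 11 24  6  0 17 68 71 74 81 78 70 72 78]
 [72 69 69 67 72 60  6  3 16  8 23  8 27 70 65 72 37 22 56 71 69]
 [72 68 70 69 71 66 32 13 12 16 26 45 62 72 78 62  8  7 14 66 74]
 [69 70 76 74 70 79 70 71 53 31 45 69 79 71 70 38  4  2 16 67 75]
 [69 75 72 65 74 65 70 63 10  5  6 49 67 71 46 10  8  2  4 35 74]
 [71 69 69 67 70 69 73 65  7  6  8 41 67 60 10  6 10  7  4  6 36]
 [68 61 67 73 73 67 68 67  9  6 10 29 76 30 11 10  3  5  6  4  7]
 [73 67 64 74 68 69 69 72 16  4  4 17 31 15 12 33  8  5  6  7  5]
 [69 69 72 75 68 68 71 74 42  9  8  0 16  9 50 59 15  6  9  4  6]
 [72 71 68 76 68 70 74 67 38  4  8  9  9 40 76 72 68 74 62 21 11]
 [67 74 70 68 68 74 68 69 48  4  4  2 18 63 70 76 69 77 67 54  8]
 [72 72 65 68 69 76 74 72 67 15  3 16 64 73 76 73 67 74 70 62  8]
 [64 68 72 73 73 71 68 78 63 58 48 64 70 68 73 72 75 72 74 72  9]
 [71 67 66 68 71 68 72 72 70 73 70 69 70 72 72 75 69 69 66 77 31]]
[[111 108 110 113 113 111 116  77  47  46  48  96 120 111 111 113 113 112 112 110 114]
 [109 114 113 115 111 
[... 496 characters left out ...]
27]
 [112 112 114 109 115 115 112 111 110 122 122 106 111 102 112 101 102 153 200 206 151]
 [115 115 111 111 112 115 114 114 110 118 122 108  90  86  83  94 125 163 168 145 151]
 [115 114 113 112 112 112 112 117 115 120 122 108  81  82  92 108 116 123 116 114 126]
 [117 115 113 114 116 113 110 111 115 121 122 115  87  89 111 117 113 114 116 110 117]
 [114 111 113 112 113 114 117 114 111 115 120 113  84 102 117 117 115 116 115 114 123]
 [113 110 113 112 111 111 114 114 114 104 102  94 107 115 118 115 114 114 117 116 121]
 [111 113 117 116 115 118 113 111 113 101  85 108 120 116 112 114 115 114 114 113 108]
 [115 111 112 112 112 108 114 114 113 115 116 118 117 114 114 115 114 114 119 120 115]]
```

The knob now shows at pixel (189,136), which matches θ ≈ 0.6 (about x 396, y 200). I'll close the fingers and push +x from the −x side.

Request:
drive_tool:
  commands:
    - [[1,0.5,0.2,0,0],[1,0.53,0.22,0,0],[1,0,0,0,0],[1,0,0,0.5,0],[1,0,0,0.6,0],[1,0,0,0.6,0],[1,0,0,0.45,0],[1,0,0,0,0]]

```text
t: 17.78
tool_pos: [356.3, 191.7, 200.0]
tcp_rot: [3.071, -0.017, 3.114]
contact_force: [-0.1, -0.4, -1.1]
finger_gap: 0.0
gripper_force: 0.0
```

Request:
drive_tool:
  commands:
    - [[1,0,0,0,0],[1,-0.2,0,0,0],[1,-0.2,0,0,0],[1,-0.2,0,0,0],[1,-0.2,0,0,0],[1,-0.2,0,0,0],[1,-0.1,0,0,0],[1,0,0,0,0]]

```text
t: 18.45
tool_pos: [390.8, 188.1, 204.0]
tcp_rot: [3.076, -0.013, 3.111]
contact_force: [-4.7, -8.4, 4.6]
finger_gap: -0.002
gripper_force: 5.2
```

There is an unexpected sideways force. I'll back off slightly and measure the knob.

Request:
drive_tool:
  commands:
    - [[1,0.3,0,0,0],[1,0.3,0,0,0],[1,0.3,0,0,0],[1,0,0,-0.8,0],[1,0,0,-0.8,0],[1,0,0,-0.8,0],[1,0,0,-0.8,0],[1,0,0,0,0]]

```text
t: 19.12
tool_pos: [366.3, 185.6, 305.0]
tcp_rot: [3.065, -0.001, 3.113]
contact_force: [-0.6, 0.0, 0.1]
finger_gap: -0.003
gripper_force: 0.0
```

```bash
python3 - <<'E'
from h import *
np.set_printoptions(linewidth=220)
s=get_state();print(s["t"],np.round(s["tool_pos"],1),np.round(s["tcp_rot"],3),np.round(s["contact_force"],1))
a=read_camera("side");cv2.imwrite("pics/k3.png",a[:,:,::-1])
h=cv2.cvtColor(a,cv2.COLOR_RGB2HSV)
m=((h[...,1]<38)).astype(np.uint8)
print(["".join(".#"[v] for v in r) for r in m[112:172,164:236]].__str__().replace("', '","\n"))
pin=np.array([430.2,249.9])
for th in(1.2,.9,.6,.4,.2,0):
  k=[pin[0]-60*np.sin(th),pin[1]-60*np.cos(th)]; print(th,np.round(k),np.round(proj("side",k+[203])),np.round(proj("side",k+[173])))
E
```

```text
19.1167 [366.3 185.6 305. ] [ 3.065e+00 -1.000e-03  3.113e+00] [-0.6  0.   0.1]
['........................................................................
........................................................................
........................................................................
........................................................................
........................................................................
........................................................................
........................................................................
........................................................................
........................................................................
........................................................................
........................................................................
........................................................................
........................................................................
.....................................................................
[... 2901 characters left out ...]
.#################....
...................................................#################....
...................................................#################....
...................................................#################....
...................................................#################....
....................................................################....
....................................................################....']
1.2 [374. 228.] [175. 131.] [177. 144.]
0.9 [383. 213.] [181. 135.] [183. 148.]
0.6 [396. 200.] [189. 137.] [190. 150.]
0.4 [407. 195.] [195. 138.] [196. 151.]
0.2 [418. 191.] [201. 138.] [203. 151.]
0 [430. 190.] [208. 137.] [209. 150.]
```

The mask shows the knob at (192,137), so θ ≈ 0.5 at about (401,197). The force was radial: my blade had met the knob's outer side because it sat too low in y. I'll retry with the blade centred on the knob at y ≈ 197.

Request:
drive_tool:
  commands:
    - [[1,0,0.13,0.4,0],[1,0,0,0.5,0],[1,0,0,0.6,0],[1,0,0,0.6,0],[1,0,0,0.5,0],[1,0,0,0.4,0],[1,0,0,0.2,0],[1,0,0,0,0]]

```text
t: 19.83
tool_pos: [362.6, 195.7, 201.3]
tcp_rot: [3.07, -0.015, 3.113]
contact_force: [-0.9, -0.2, 0.4]
finger_gap: -0.0
gripper_force: 0.0
```

Request:
drive_tool:
  commands:
    - [[1,0,0,0,0],[1,0,0,0,0],[1,-0.2,0,0,0],[1,-0.15,0,0,0],[1,-0.15,0,0,0],[1,-0.1,0,0,0],[1,0,0,0,0],[1,0,0,0,0]]

```text
t: 20.5
tool_pos: [382.6, 195.2, 204.0]
tcp_rot: [3.068, -0.011, 3.112]
contact_force: [0.5, -0.1, -0.3]
finger_gap: -0.003
gripper_force: 0.0
```

Request:
drive_tool:
  commands:
    - [[1,0,0,-0.1,0],[1,-0.12,0,0,0],[1,-0.12,0,0,0],[1,-0.12,-0.02,0,0],[1,-0.12,-0.02,0,0],[1,-0.12,-0.02,0,0],[1,0,0,0,0],[1,0,0,0,0]]

```text
t: 21.17
tool_pos: [400.7, 192.8, 206.7]
tcp_rot: [3.068, -0.01, 3.112]
contact_force: [-0.2, 0.1, 0.5]
finger_gap: 0.002
gripper_force: 0.0
```

Request:
drive_tool:
  commands:
    - [[1,-0.1,-0.01,0,0],[1,-0.1,-0.01,0,0],[1,-0.08,-0.01,0,0],[1,-0.06,0,0,0],[1,0,0,0,0],[1,0,0,0,0],[1,0,0,0,0],[1,0,0,0,0]]

```text
t: 21.83
tool_pos: [410.5, 191.6, 206.6]
tcp_rot: [3.068, -0.01, 3.113]
contact_force: [-0.0, -0.5, 0.0]
finger_gap: -0.002
gripper_force: 0.0
```

```bash
python3 - <<'E'
from h import *
a=read_camera("side");cv2.imwrite("pics/k4.png",a[:,:,::-1])
h=cv2.cvtColor(a,cv2.COLOR_RGB2HSV)
m=((h[...,1]<38)).astype(np.uint8)+(h[...,2]<80)
print("\n".join("".join(".#o"[v if h[126+i,180+j,2]>=80 else 2] for j,v in enumerate(r)) for i,r in enumerate(m[126:160,180:240])))
E
```

```text
.........oooooo#########oooo................................
..........oooooooo#####oooo.................................
..........oooooooooo#oooooo.................................
..........ooooooooooooooooo..........##########.............
..........ooooooooooooooooo........##############...........
..........ooooooooooooooooo.......################..........
...........oooooooooooooooo......#################..........
...........ooooooooooooooo.......#################..........
...........ooooooooooooooo##....##################..........
...........oooooooooooo######...##################..........
...........##ooooooooo########..##################.......###
...........###oooooooo########..############################
...........####ooooooo########...###########################
...........####ooooooo#########..###########################
...........####ooooooo######################################
...........####ooooooo######################################
...........####ooooooo######################################
............###ooooooo######################################
..
[... 273 characters left out ...]
#############################
.........................###################################
.........................###################################
..........................##################################
..........................##################################
..............................##########################....
..............................####################..........
...............................###################..........
...............................####################.........
..................................#################.........
...................................#################........
...................................#################........
```

Request:
drive_tool:
  commands:
    - [[1,-0.06,0,0,0],[1,-0.05,0,0,0],[1,0,0,0,0],[1,0,0,0,0],[1,0,0,0,0],[1,0,0,0,0],[1,0,0,0,0],[1,0,0,0,0]]

```text
t: 22.55
tool_pos: [413.4, 191.5, 206.5]
tcp_rot: [3.068, -0.011, 3.113]
contact_force: [-3.5, 0.2, 1.5]
finger_gap: -0.003
gripper_force: 1.6
```

Request:
drive_tool:
  commands:
    - [[1,-0.05,0,0,0],[1,-0.05,0,0,0],[1,0,0,0,0],[1,0,0,0,0],[1,0,0,0,0],[1,0,0,0,0],[1,0,0,0,0],[1,0,0,0,0]]

```text
t: 23.22
tool_pos: [413.8, 191.4, 206.4]
tcp_rot: [3.069, -0.017, 3.113]
contact_force: [-10.6, 0.2, 5.3]
finger_gap: -0.002
gripper_force: 5.0
```

The keeper is at its stop: the force jumped to 10 N with no further travel. Backing off, lifting clear and checking.

Request:
drive_tool:
  commands:
    - [[1,0.2,0,0,0],[1,0.4,0,0,0],[1,0.5,0,0,0],[1,0,0,-0.5,0],[1,0,0,-0.7,0],[1,0,0,-0.7,0],[1,0,0,-0.7,0],[1,0,0,0,0]]

```text
t: 23.88
tool_pos: [387.2, 187.0, 289.5]
tcp_rot: [3.066, 0.0, 3.112]
contact_force: [-0.0, -0.2, 0.5]
finger_gap: 0.001
gripper_force: 0.0
```

```bash
python3 - <<'E'
from h import *
s=get_state();print(s["t"],np.round(s["tool_pos"],1),np.round(s["contact_force"],1))
a=read_camera("side");cv2.imwrite("pics/k5.png",a[:,:,::-1])
h=cv2.cvtColor(a,cv2.COLOR_RGB2HSV); m=(h[...,1]<38)
print("\n".join("".join(".#"[int(v)] for v in r) for r in m[120:196:2,180:240]))
b=cv2.imread("pics/side0.png")[:,:,::-1]
print("short gauge diff",cv2.absdiff(a,b)[230:290,228:256].mean())
pt=np.array([459.5,215.3]);print("pred head top",proj("side",[*pt,190]),"plug foot",proj("side",[*pt,54]),"knob shut",proj("side",[429,190,203]))
E
```

```text
23.8833 [387.2 187.  289.5] [-0.  -0.2  0.5]
............................................................
............................................................
............................................................
............................................................
........................................###.................
......................####........###############...........
.....................######......#################..........
.....................#######....##################..........
....................##############################.......###
....................########################################
....................########################################
.....................#######################################
......................######################################
.........................###################################
..........................##################################
..........................##################################
............................################################
..................
[... 715 characters left out ...]
...................................########################
...........................#################################
.................###########################################
.....#######################################################
############################################################
############################################################
############################################################
############################################################
############################################################
short gauge diff 2.191468253968254
pred head top [220.80938432 133.2926884 ] plug foot [224.56168935 187.61347253] knob shut [207.27754024 137.26833566]
```

The knob's base now lies at columns 205–213, against a predicted 209 when shut. The head centre is at column 221 (predicted 220.8), the short gauge is unchanged and nothing is touching the robot. Handing in.

```bash
python3 -c "
from workcell import *
print(close_job())"
```

```text
the job is handed in; nothing more can be done
None
```

I hung the long gauge on the hook, shut the keeper against its stop, left the short gauge where it stood, and handed the job in at about 24 s; no verdict was returned.

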